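# Roll the wax bar into the V-block and up to the length stop

## Robot

A 6-joint arm with a two-finger parallel gripper is mounted at the origin on the work surface. World frame = base frame: x ahead of the robot, y to its left, z up, the work surface at z = 0. Lengths are in mm, angles in rad, forces in N, time in s.
With the tool pointing down it reaches from about 400 to 825 mm from the base axis. Payload 7 kg.
Tool frame: the origin (TCP) lies at the very end of the fingers, on their centre line; the grasp point (between the pads) lies 19 mm behind it; z points along the fingers, y is the direction in which the jaws open and shut (so a half turn about z gives the same grasp; the last joint's range is limited). The gripper opens to 88 mm and grips with 3 to 60 N. Pads are 19 mm wide; open, the fingers measure 130 mm over their backs; the gripper's body (78 mm by 193 mm) begins 47 mm behind the grasp point.
Start: joints at [-0.926, 0.359, 0.012, 0, -1.224, -0.288], TCP at [235.735, -632.475, 226.561] pointing down, gripper open.
Joint ranges: [-3.07, 3.07], [-1.43, 2.12], [-1.02, 1.25], [-3.03, 1.67], [-3.05, -0], [-3.03, 3.03]. Speed limits (rad/s): [2.39, 2.39, 3.01, 3.14, 3.14, 3.14].

## Interface

Orientations are given as a unit quaternion [x, y, z, w].
In Python, from plant import bot gives the robot as it stands. Calls block until the motion is done:
- bot.move_ptp(position, orientation): joint-space move of the TCP to a pose.
- bot.line_to(position, velocity=150, ori=None): straight line of the TCP; ori=None keeps the orientation; velocity is the mean speed in mm/s.
- bot.move_joints(angles): joint-space move.
- bot.move_gripper(opening, force=None): finger opening in mm; force is the grip in N (None keeps the last); returns when the fingers have stopped.
- bot.pause(seconds).
- bot.solve_ik(position, orientation): joint angles nearest the present ones, or None.
- bot.read_state(): the state.
- bot.camera(name): name is "scene" or "side" or "wrist"; returns the picture (420x560x3 uint8, red, green, blue); there is no depth.
- bot.get_calibration(name): a dict with "fx", "fy", "cx", "cy" (pixels), "view" (4x4, takes a point from world to camera coordinates); the wrist camera has in their place "T_tool_cam" (4x4, takes a point from camera to tool coordinates, whose origin is the TCP and whose axes are the flange's). Camera axes: x right, y up, looking along -z (the intrinsics and any distortion apply to the point x, -y, -z); pixel columns grow to the right and rows downward; lengths in mm; the calibration is good to about 2 mm. A picture is of the moment at which its call begins: read the wrist's pose just before it. get_calibration takes no time and is no camera call.
A pose or a line that the arm cannot do raises bot.Unreachable and nothing moves.
- bot.close_job(): hands the job in, once; it reports no verdict.
The state is a dict: "t": time; "joint_pos": joint angles; "qvel": joint speeds; "tau": joint torques, N m; "tcp_pos": TCP position; "eef_rot": TCP orientation; "contact_force": force on the tool from outside, world axes, zero at the start; "moment": the same for the moment, N m; "width": finger opening in mm.
Only numpy, scipy, OpenCV 4.12 (cv2) and the standard library are available. Lean on these libraries where they do the work, as an engineer would, in place of code of your own. Each camera call takes 0.05 s, during which the arm holds its last target.

## Task

Load the green wax bar for sawing without picking it up: push it from the side with your fingers so that it rolls along the slicing board and drops into the V-block, then push on its end so that it slides along the groove until it is fully home against the steel length stop. Leave the stop at its setting and do not disturb the saw, the jar or the calipers.

Things in the scene. Friction and masses are not known exactly. Their poses are not given: they have to be found in the camera images.
- board: pale wooden slicing board, 30 mm thick, fixed to the bench. Origin on the bench below it; it spans x -105 to 105, y -175 to 130 mm; x points roughly away from the robot, y to its left, z up. An aluminium V-block, 64 mm wide, flush with the top, runs along y over the whole length, centred at x = 55. The bar is rolled on the wood at x -105 to 23. Stop rail 4 mm high at x = 94. Saw kerf at y = 60
- groove (a point): point on the centre line of the V-groove, level with the board's top (30 mm above the bench), at the board's y = 0; axes as the board's: the groove runs along y. The V is 90 degrees, 40 mm wide at the top, 20 mm deep. The axis of the bar is 17.5 mm above the board's top when it lies on the flat, 4.75 mm above it when it lies in the groove
- stop_face (a point): point on the length stop's face (looks to -y) above the groove's centre line, 4.75 mm above the board's top, where the axis of the seated bar meets it; axes as the board's. Steel plate 66 mm wide, 6 mm thick, 1 to 31 mm above the board; carriage and brass thumbscrew (to 36 mm) at its +y side. Clamped with its face 70 to 95 mm from groove along y; slips only above about 70 N
- bar_center (a point): middle of the wax bar, on its axis: a plain solid dark green cylinder, 35 mm in diameter, 152 mm long, about 0.1 to 0.2 kg, that lies loose on the board's wood at a skew. Its y axis lies along the bar (the bar's own x and z turn with it as it rolls). It rolls with little resistance and stops soon after it is let go
- bar_left (a point): centre of the bar's end face that is to meet the stop (76 mm from bar_center along the bar's +y)
- bar_right (a point): centre of the bar's other end face (76 mm from bar_center along the bar's -y), the end to push on
- saw: goldsmith's saw lying flat on the bench to the right of the board: wooden handle 112 mm long and 23 mm thick towards its -x, steel frame 8 mm thick, 130 mm by 88 mm, towards its +x; origin on the bench between the two, 45 mm beside the handle's line
- jar: amber jar with a black cap, 50 mm in diameter, 55 mm high, standing on the bench to the left of the board; origin under its centre
- calipers: steel calipers, 210 mm long along y, 4 to 7 mm thick, jaws towards +x, lying flat on the bench beyond the board; origin under the middle of the beam
Not all that is in view belongs to the job. There is more than one size of the part that bears bar_center; the job needs the smallest.

How it is judged:
By the outcome, as a careful person would: the job done as asked, in the order asked, and still so for the second after the job is handed in, with the robot touching nothing.
It also fails if it takes over 51 s, if anything falls off the work surface, if the arm or the gripper's body presses on something with over 40 N, if the wrist force passes 120 N, or if a joint passes its speed limit or range.

## Working session

There is one attempt and no reset: what is moved stays moved. The work goes in short steps, each a Python script; the robot and the scene stay as the last script left them, time stands still between calls to the robot, and variables do not carry over. Pictures are saved under pics/ and viewed, and the job is handed in when it is done.

```bash
ls; mkdir -p pics; python3 - <<'E'
from plant import bot
import cv2
s=bot.read_state(); print(s['t'],s['tcp_pos'],s['eef_rot'],s['width'])
for n in ['scene','side','wrist']:
    im=bot.camera(n); cv2.imwrite(f'pics/{n}0.png',im[:,:,::-1]); print(n,bot.get_calibration(n))
E
```

```text
pics
0.0 [ 235.56589893 -632.03241461  225.64063421] [-1.77401140e-01  9.84138279e-01  7.99092021e-04 -2.09071789e-04] 87.7022157542685
scene {'fx': 394.8911199488725, 'fy': 394.8911199488725, 'cx': 281.3552280474407, 'cy': 207.38955442059205, 'view': array([[-1.69295359e-01,  9.85469639e-01, -1.37358288e-02,
         9.45536643e+01],
       [-8.05985917e-01, -1.30413706e-01,  5.77389788e-01,
         3.47942249e+02],
       [ 5.67208766e-01,  1.08820296e-01,  8.16353085e-01,
        -1.14825735e+03],
       [ 0.00000000e+00,  0.00000000e+00,  0.00000000e+00,
         1.00000000e+00]])}
side {'fx': 534.2831914134595, 'fy': 534.2831914134595, 'cx': 273.08697971435396, 'cy': 211.3319078381055, 'view': array([[-9.98878263e-01, -4.53899615e-02, -1.34895228e-02,
         4.88580878e+02],
       [ 1.26975031e-02, -5.31195899e-01,  8.47153877e-01,
        -7.76637557e+01],
       [-4.56178611e-02,  8.46032310e-01,  5.31176376e-01,
        -1.30484069e+03],
       [ 0.00000000e+00,  0.00000000e+00,  0.00000000e+00,
         1.00000000e+00]])}
wrist {'fx': 344.51976846207185, 'fy': 344.51976846207185, 'cx': 281.74564394269703, 'cy': 211.12690509915927, 'T_tool_cam': array([[ 1.11261707e-03,  9.52294631e-01,  3.05178142e-01,
         8.25902013e+01],
       [ 9.99999336e-01, -9.67571844e-04, -6.26528675e-04,
         3.78109449e-01],
       [-3.01358115e-04,  3.05178636e-01, -9.52295075e-01,
        -1.58258759e+02],
       [ 0.00000000e+00,  0.00000000e+00,  0.00000000e+00,
         1.00000000e+00]])}
```

View pics/scene0.png

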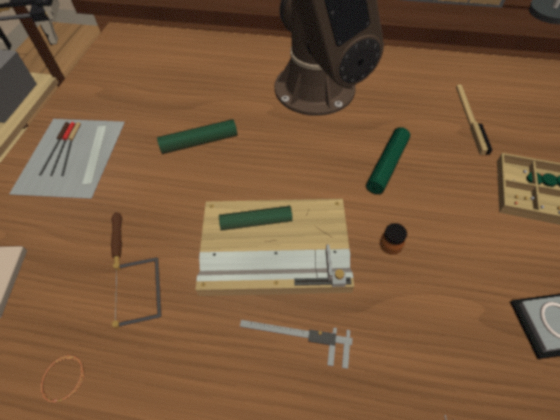

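View pics/side0.png

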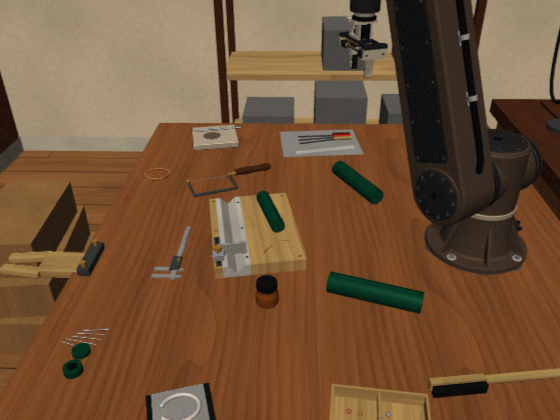

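View pics/wrist0.png

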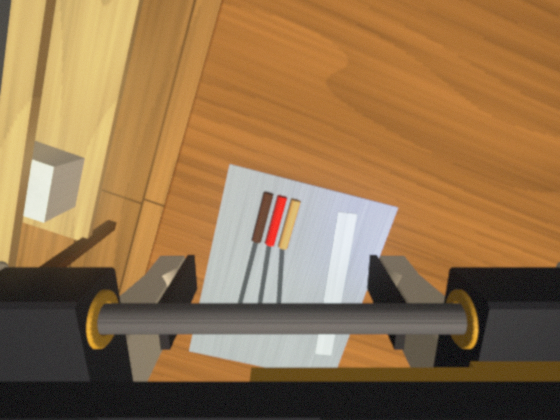

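The scene has three green cylinders that could be taken for the bar: A at (255,217) on the wood of the board, B at (198,136) and C at (388,160), both on the bench and visibly larger. The description (on the board, skewed, smallest) points to A. I'll localise it, then look close with the wrist camera.

```bash
cat > h.py <<'E'
import numpy as np, cv2
from plant import bot
from scipy.spatial.transform import Rotation as R
def fixed(n):
    c=bot.get_calibration(n); return c,np.linalg.inv(c['view'])
def wristT(s,c):
    T=np.eye(4);T[:3,:3]=R.from_quat(s['eef_rot']).as_matrix();T[:3,3]=s['tcp_pos'];return T@c['T_tool_cam']
def ray(c,T,px,z):
    px=np.atleast_2d(px).astype(float)
    d=np.c_[(px[:,0]-c['cx'])/c['fx'],-(px[:,1]-c['cy'])/c['fy'],-np.ones(len(px))]@T[:3,:3].T
    o=T[:3,3]; return o+d*((z-o[2])/d[:,2])[:,None]
def proj(c,T,P):
    p=(np.atleast_2d(P)-T[:3,3])@T[:3,:3]
    return np.c_[c['cx']+c['fx']*p[:,0]/-p[:,2], c['cy']-c['fy']*p[:,1]/-p[:,2]]
E
python3 - <<'E'
from h import *
c,T=fixed('scene')
p=ray(c,T,[(206,201),(348,200),(353,288),(196,289)],30);print(p.round(1))
print(ray(c,T,[(221,221),(291,213)],47.5).round(1))
im=cv2.imread('pics/scene0.png')[180:310,180:370];cv2.imwrite('pics/crop0.png',cv2.resize(im,None,fx=4,fy=4,interpolation=cv2.INTER_CUBIC))
E
```

```text
[[ 465.6 -185.9   30. ]
 [ 412.6  125.4   30. ]
 [ 620.3  150.1   30. ]
 [ 671.5 -146.6   30. ]]
[[ 522.8 -133.8   47.5]
 [ 479.2    7.8   47.5]]
```

View pics/crop0.png

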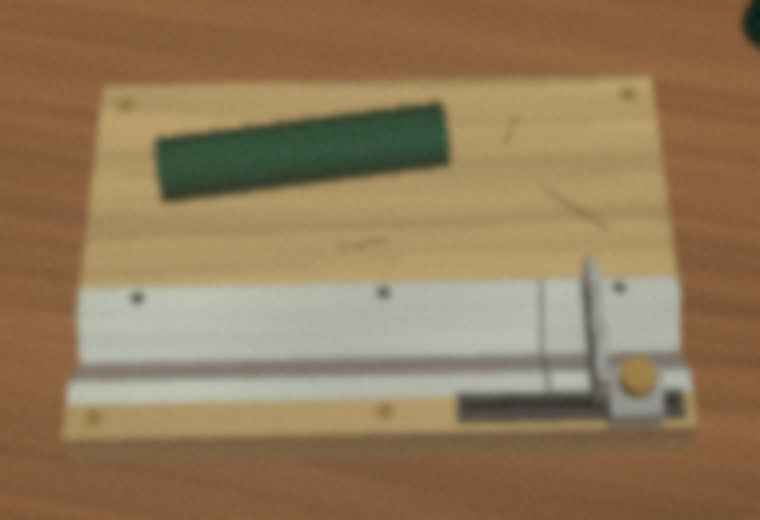

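The crop shows bar A, a plain dark green cylinder lying skewed on the wood, with ends at about (221,221) and (291,213) in the full picture. The V-block is below it and the stop is at right, near (328,268). Next is one closer wrist view for accurate poses.

```bash
python3 - <<'E'
from h import *
a=np.radians(94.85); q=[np.cos(a),np.sin(a),0,0]
bot.move_ptp([640,15,230],q)
s=bot.read_state(); im=bot.camera('wrist'); print(s['t'],s['tcp_pos'],s['eef_rot'],s['joint_pos'])
np.savez('w1.npz',p=s['tcp_pos'],q=s['eef_rot']); cv2.imwrite('pics/wrist1.png',im[:,:,::-1])
E
```

```text
2.8417 [640.01132956  14.18256459 230.01175799] [-8.40661146e-02  9.96460178e-01 -3.60653353e-05 -1.10692252e-05] [ 3.26478717e-01  2.99877437e-01 -6.51922520e-02  6.92756977e-05
 -1.20576544e+00 -1.72896888e+00]
```

View pics/wrist1.png

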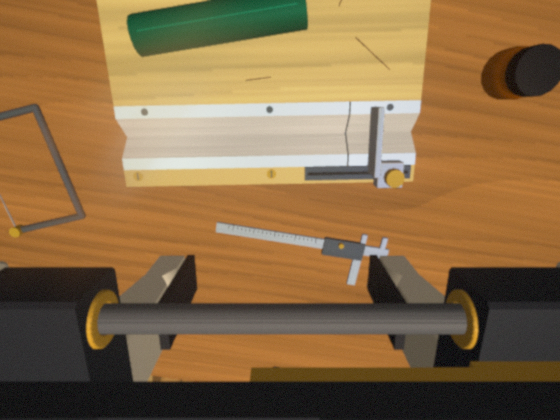

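```bash
python3 - <<'E'
from h import *
im=cv2.imread('pics/wrist1.png')
cv2.imwrite('pics/c1.png',cv2.resize(im[0:200,80:440],None,fx=2.2,fy=2.2,interpolation=cv2.INTER_CUBIC))
d=np.load('w1.npz'); c=bot.get_calibration('wrist'); T=wristT(dict(tcp_pos=d['p'],eef_rot=d['q']),c)
P=ray(c,T,[(126,186),(413,181),(113,106),(421,101)],30); print(P.round(1))
hsv=cv2.cvtColor(im,cv2.COLOR_BGR2HSV)
m=cv2.inRange(hsv,(60,90,15),(95,255,160)); cs,_=cv2.findContours(m,0,1); k=max(cs,key=cv2.contourArea)
r=cv2.minAreaRect(k);print(cv2.boxPoints(r).round(1).tolist(), cv2.contourArea(k))
i0=cv2.imread('pics/scene0.png');c2,T2=fixed('scene')
m=cv2.inRange(cv2.cvtColor(i0,cv2.COLOR_BGR2HSV),(60,90,15),(95,255,160))[190:300,200:360]; cs,_=cv2.findContours(m,0,1); k=max(cs,key=cv2.contourArea)
print((cv2.boxPoints(cv2.minAreaRect(k))+[200,190]).round(1).tolist())
# consistency: project wrist-derived points to scene
print(proj(c2,T2,P).round(1))
E
```

```text
[[ 671.8 -148.3   30. ]
 [ 614.9  152.    30. ]
 [ 591.6 -163.7   30. ]
 [ 535.4  136.9   30. ]]
[[126.5999984741211, 6.699999809265137], [304.29998779296875, -6.900000095367432], [307.1000061035156, 29.0], [129.39999389648438, 42.70000076293945]] 4599.5
[[251.3, 212.1], [288.8, 208.3], [289.6, 215.6], [252.0, 219.4]]
[[195.1 289. ]
 [354.2 285.6]
 [199.4 251.6]
 [349.2 248.6]]
```

View pics/c1.png

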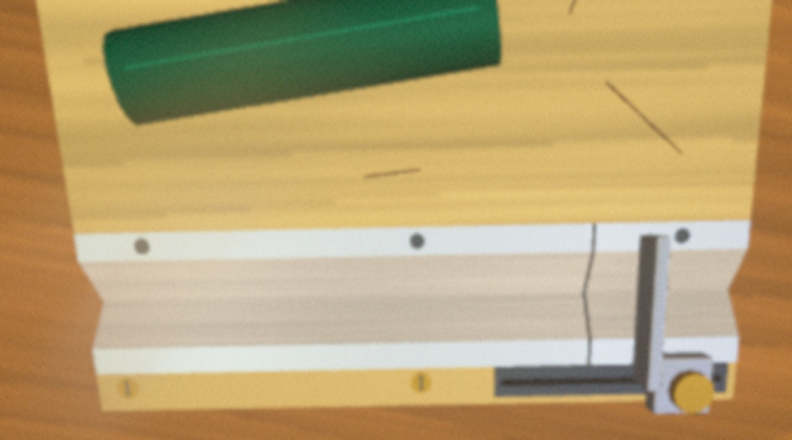

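```bash
cat >> h.py <<'E'
W=np.array([[671.8,-148.3],[614.9,152.],[591.6,-163.7],[535.4,136.9]]); B=np.array([[105,-175],[105,130],[23,-175],[23,130.]])
wc,bc=W.mean(0),B.mean(0); H=(B-bc).T@(W-wc); psi=np.arctan2(H[0,1]-H[1,0],H[0,0]+H[1,1])
RB=np.array([[np.cos(psi),-np.sin(psi)],[np.sin(psi),np.cos(psi)]]); OB=wc-RB@bc
def b2w(x,y,z): p=RB@[x,y]+OB; return [p[0],p[1],z]
def w2b(P): P=np.atleast_2d(P); return np.c_[(P[:,:2]-OB)@RB,P[:,2]]
_a=np.pi/2+psi/2; Q=[np.cos(_a),np.sin(_a),0,0]
E
python3 - <<'E'
from h import *
print(np.degrees(psi),OB,(w2b(np.c_[W,[30]*4])[:,:2]-B).round(1).tolist())
c2,T2=fixed('scene')
print('bar scene',w2b(ray(c2,T2,[(220.5,221.5),(291,213)],47.5)).round(1).tolist())
d=np.load('w1.npz'); c=bot.get_calibration('wrist'); T=wristT(dict(tcp_pos=d['p'],eef_rot=d['q']),c)
f=lambda u,v:(u/2.2+80,v/2.2)
print('kerf',w2b(ray(c,T,[f(595,226),f(590,362)],30)).round(1).tolist())
# bar end left face centre ~ crop (120,80); lower silhouette; right-bottom
print('bar left end ctr',w2b(ray(c,T,[f(121,82)],47.5)).round(1).tolist(),'right low',w2b(ray(c,T,[f(500,64),f(138,124)],40)).round(1).tolist())
# stop: top face front edge
print('stop top -y edge',w2b(ray(c,T,[f(640,236),f(636,386)],61)).round(1).tolist(),w2b(ray(c,T,[f(669,236),f(661,354)],61)).round(1).tolist())
E
```

```text
10.669577804480749 [536.36572137   4.48673228] [[-0.2, -0.2], [-0.5, 0.4], [0.1, -0.5], [0.6, 0.3]]
bar scene [[-37.7, -134.4, 47.5], [-55.6, 13.8, 47.5]]
kerf [[24.0, 60.5, 30.0], [85.8, 60.9, 30.0]]
bar left end ctr [[-35.2, -137.9, 47.5]] right low [[-40.6, 16.6, 40.0], [-20.4, -135.9, 40.0]]
stop top -y edge [[28.0, 73.4, 61.0], [91.1, 75.6, 61.0]] [[28.2, 85.4, 61.0], [77.2, 85.5, 61.0]]
```

The board frame fits its corners within 0.6 mm and the kerf reads y ≈ 60.7. The bar's centre is at about (-46,-60) in board coordinates, with about 7° of skew. I'll push it with both open fingers, held parallel to the groove, from the robot side.

```bash
python3 - <<'E'
from h import *
def st(l):
    s=bot.read_state(); print(l,round(s['t'],2),w2b(s['tcp_pos'])[0].round(1),np.round(s['contact_force'],1))
bot.move_ptp(b2w(-97,-60,110),Q); st('above')
bot.line_to(b2w(-97,-60,38),100); st('down')
im=bot.camera('scene'); cv2.imwrite('pics/scene2.png',cv2.resize(im[150:330,150:400,::-1],None,fx=3,fy=3))
im=bot.camera('side'); cv2.imwrite('pics/side2.png',cv2.resize(im[150:330,150:400,::-1],None,fx=3,fy=3))
E
```

```text
above 3.84 [-95.  -60.1 111. ] [ 0.6 -0.   0.6]
down 4.71 [-96.4 -60.   38.3] [-0.3 -0.5 -0.1]
```

View pics/scene2.png

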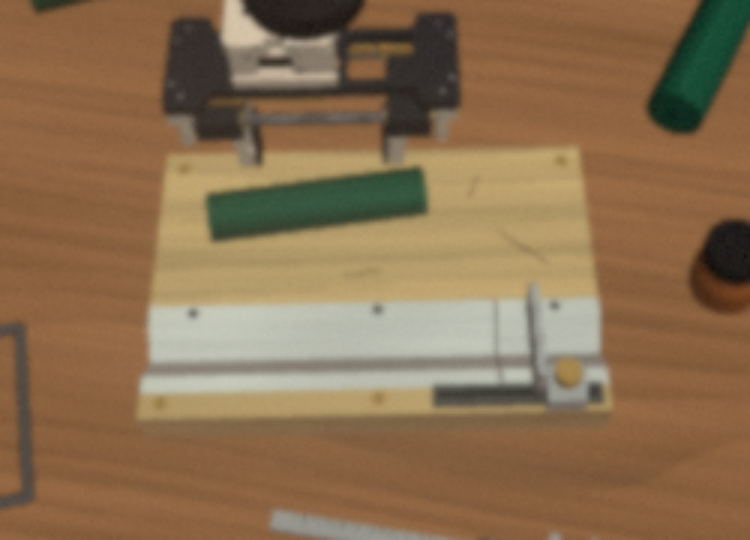

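View pics/side2.png

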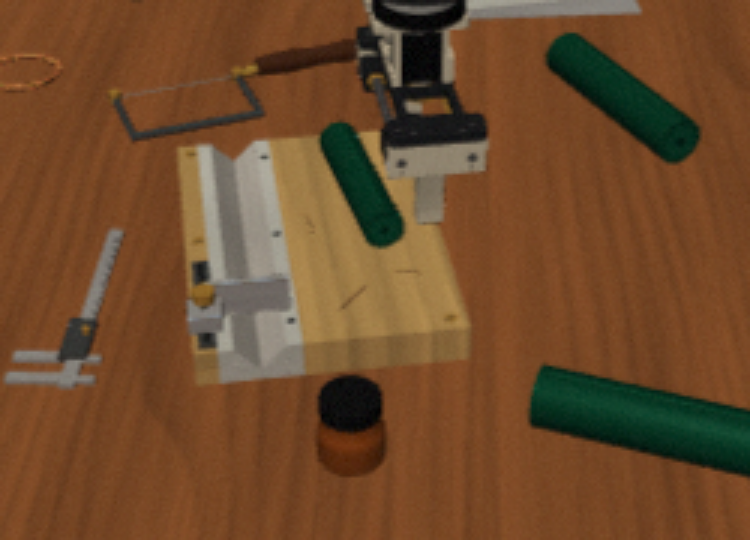

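Both fingers, at (250,155) and (397,155) in the scene crop, stand behind the bar and clear of it. Pushing now, slowly.

```bash
python3 - <<'E'
from h import *
def st(l):
    s=bot.read_state(); print(l,round(s['t'],2),w2b(s['tcp_pos'])[0].round(1),np.round(s['contact_force'],1))
for x,v in [(-60,45),(-40,45),(-15,45)]:
    bot.line_to(b2w(x,-60,38),v); st(x)
im=bot.camera('scene'); cv2.imwrite('pics/scene3.png',cv2.resize(im[150:330,150:400,::-1],None,fx=3,fy=3))
E
```

```text
-60 5.78 [-60.3 -60.   37.9] [-0.8 -0.7 -0.3]
-40 6.38 [-40.1 -60.   37.8] [-0.7 -0.2 -0.3]
-15 7.08 [-15.2 -60.   37.8] [-0.8 -0.3  0.1]
```

View pics/scene3.png

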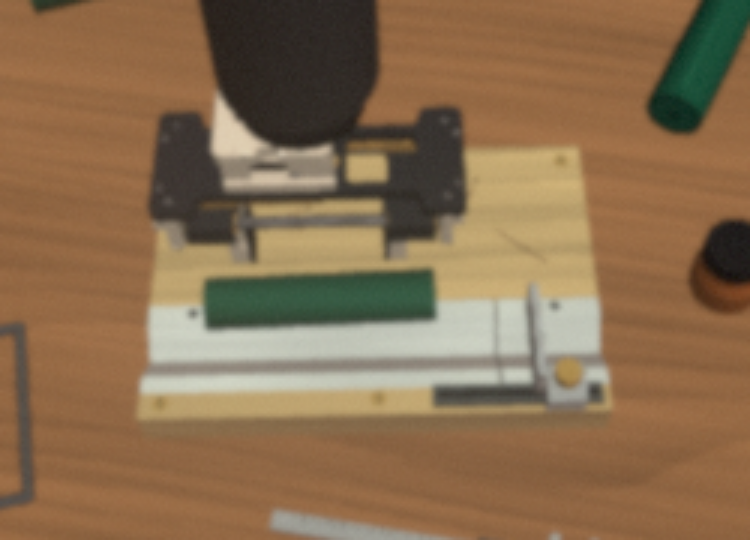

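The bar, from (207,303) to (435,295) in the crop, is now parallel to the groove and just ahead of the fingers. I'll push on into the groove.

```bash
python3 - <<'E'
from h import *
def st(l):
    s=bot.read_state(); print(l,round(s['t'],2),w2b(s['tcp_pos'])[0].round(1),np.round(s['contact_force'],1))
bot.line_to(b2w(16,-60,38),30); st('p'); bot.pause(.3)
im=bot.camera('scene'); cv2.imwrite('pics/scene4.png',cv2.resize(im[150:330,150:400,::-1],None,fx=3,fy=3))
im=bot.camera('side'); cv2.imwrite('pics/side4.png',cv2.resize(im[150:330,150:400,::-1],None,fx=3,fy=3))
E
```

```text
p 8.32 [ 15.8 -60.   38. ] [-0.7 -0.2 -0.6]
```

View pics/scene4.png

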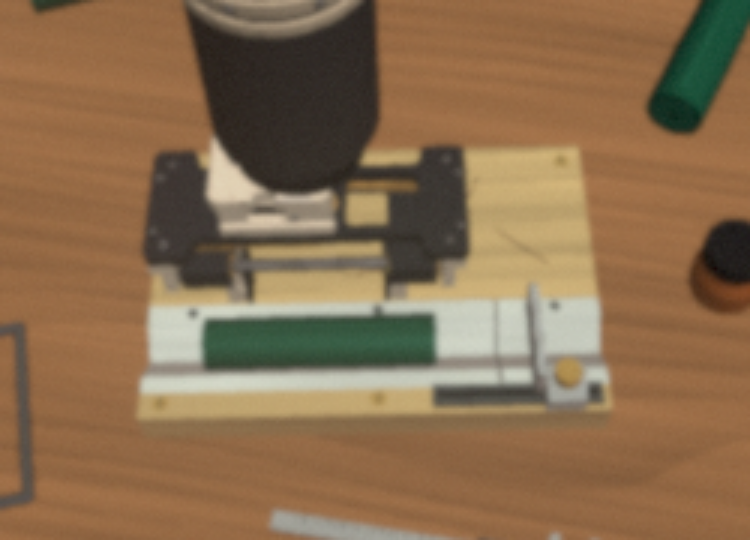

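View pics/side4.png

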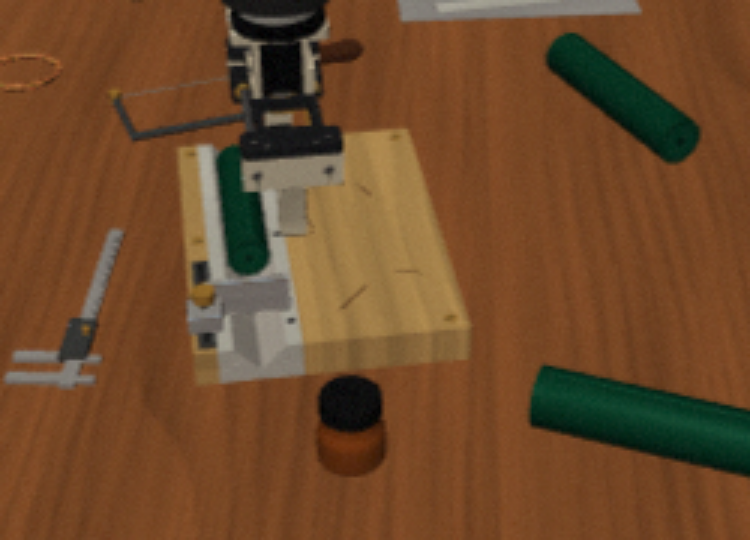

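The bar looks dropped in, in both views. I'll check that numerically from its mask before going round to its end.

```bash
python3 - <<'E'
from h import *
c,T=fixed('scene')
f=lambda u,v:(u/3+150-.33,v/3+150-.33)
print(w2b(ray(c,T,[f(204,345),f(435,340)],34.75)).round(1).tolist())
c,T=fixed('side')
print('side near end',w2b(ray(c,T,[f(249,260)],34.75)).round(1).tolist())
print('stop',[w2b(ray(c,T,[f(u,v)],61)).round(1).tolist() for u,v in((216,283),(289,280))])
c,T=fixed('scene');print('stop scene top front',w2b(ray(c,T,[f(531,285)],61)).round(1).tolist())
def st(l):
    s=bot.read_state(); print(l,round(s['t'],2),w2b(s['tcp_pos'])[0].round(1),np.round(s['contact_force'],1))
bot.line_to(b2w(5,-60,38),120)
bot.line_to(b2w(0,-70,110),150)
bot.move_gripper(0)
st('up')
for x,y in [(55,-185),(55,-75)]: print(bot.solve_ik(b2w(x,y,33),Q))
E
```

```text
[[56.2, -134.9, 34.8], [56.0, 17.8, 34.8]]
side near end [[52.8, 22.3, 34.8]]
stop [[[81.3, 86.8, 61.0]], [[26.4, 91.7, 61.0]]]
stop scene top front [[30.9, 81.2, 61.0]]
up 11.03 [ -0. -70. 110.] [-0.1  0.7 -0.6]
[ 0.03971143  0.48700232 -0.27309532  0.         -0.81069869 -1.42428849]
[ 0.22401218  0.43545097 -0.36656773  0.         -0.76877763 -1.60858924]
```

The bar is seated: its axis is at x ≈ 56 with y from -135 to 18, and the stop face is near y 80. Now I'll go round and push its -y end with the closed fingers, watching the force.

```bash
python3 - <<'E'
from h import *
def st(l):
    s=bot.read_state(); f=np.array(s['contact_force']);fb=RB.T@f[:2]; print(l,round(s['t'],2),w2b(s['tcp_pos'])[0].round(1),fb.round(1),f[2].round(1)); return fb
bot.line_to(b2w(55,-180,110),200)
bot.line_to(b2w(55,-180,33.5),120); st('down'); print(bot.read_state()['width'])
im=bot.camera('scene'); cv2.imwrite('pics/scene5.png',cv2.resize(im[150:330,150:400,::-1],None,fx=3,fy=3))
f0=st('0')
for y in [-150,-140,-130,-120,-110]:
    bot.line_to(b2w(55,y,33.5),40); f=st(y)
    if (f-f0)[1]<-12: break
im=bot.camera('scene'); cv2.imwrite('pics/scene6.png',cv2.resize(im[150:330,150:400,::-1],None,fx=3,fy=3))
E
```

```text
down 12.58 [  55.6 -179.9   34.2] [ 0.3 -0. ] -0.6
0.41175756279977993
0 12.63 [  55.7 -180.    34.5] [-1.1 -0.1] 0.3
-150 13.53 [  55.  -150.    33.5] [ 0.6 -0.1] -1.0
-140 13.93 [  55.  -139.7   33.5] [-0.5 -0.7] -0.1
-130 14.33 [  55.1 -129.6   33.5] [-0.3 -0.1] 0.3
-120 14.73 [  55.  -119.6   33.5] [ 0.5 -0.6] 0.4
-110 15.13 [  55.  -109.6   33.5] [-0.6  0.2] 0.8
```

View pics/scene5.png

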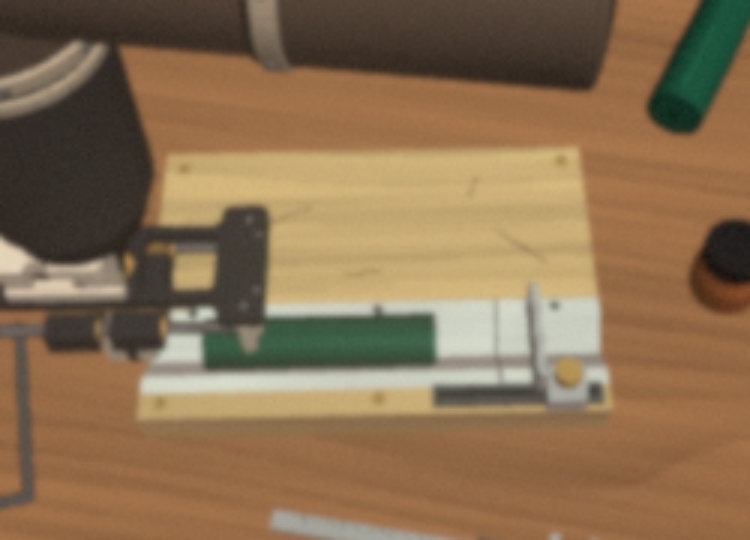

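View pics/scene6.png

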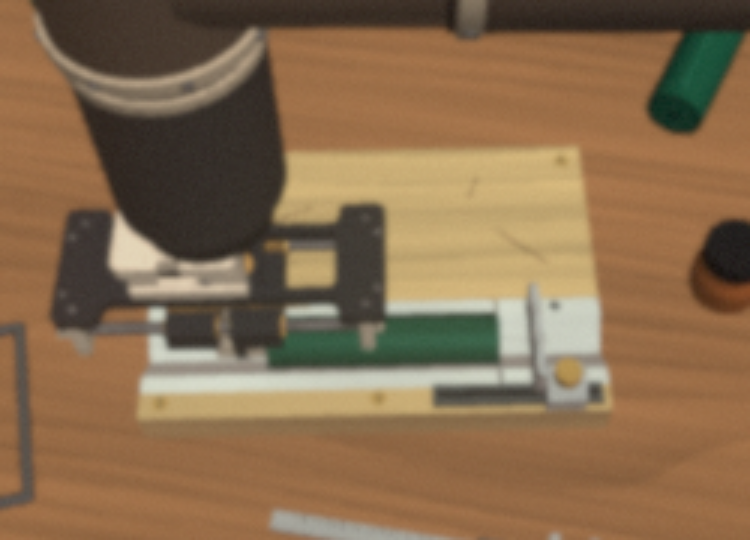

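The bar is sliding: its leading end is at crop (497,340), y ≈ 59, and the stop is clear. I'll continue in short, slow steps until contact.

```bash
python3 - <<'E'
from h import *
def st(l):
    bot.pause(.1); s=bot.read_state(); f=np.array(s['contact_force']);fb=RB.T@f[:2]; print(l,round(s['t'],2),w2b(s['tcp_pos'])[0].round(1),fb.round(1),f[2].round(1)); return fb
for y in [-100,-96,-94,-92]+list(np.arange(-91,-75,1.)):
    bot.line_to(b2w(55,y,33.5),25 if y<-95 else 10); f=st(y)
    if f[1]<-8: break
im=bot.camera('scene'); cv2.imwrite('pics/scene7.png',cv2.resize(im[150:330,150:400,::-1],None,fx=3,fy=3))
im=bot.camera('side'); cv2.imwrite('pics/side7.png',cv2.resize(im[150:330,150:400,::-1],None,fx=3,fy=3))
E
```

```text
-100 15.83 [ 55.  -99.9  33.5] [ 0.5 -0.5] -0.6
-96 16.24 [ 55.  -95.9  33.5] [ 1.3 -0.2] -0.5
-94 16.69 [ 55.  -94.   33.5] [ 0.7 -0.6] -0.0
-92 17.14 [ 55.  -91.9  33.5] [-0.  -0.3] 0.0
-91.0 17.49 [ 55.  -91.   33.5] [-0.3 -0.2] 0.5
-90.0 17.84 [ 55.  -90.   33.5] [ 0.3 -0.1] -0.0
-89.0 18.19 [ 55.  -88.9  33.5] [-0.1  0.3] -0.3
-88.0 18.54 [ 55.  -88.4  33.5] [-0.1 -5.8] 0.1
-87.0 18.89 [ 54.9 -88.3  33.7] [  0.  -10.7] 0.3
```

View pics/scene7.png

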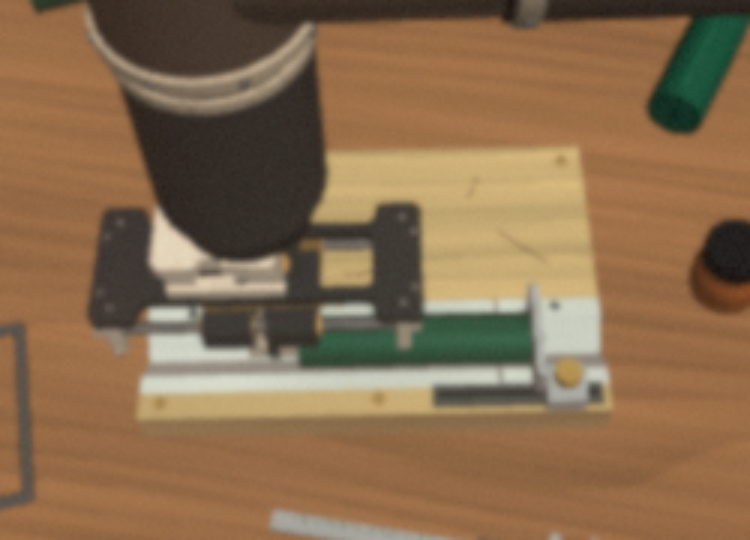

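View pics/side7.png

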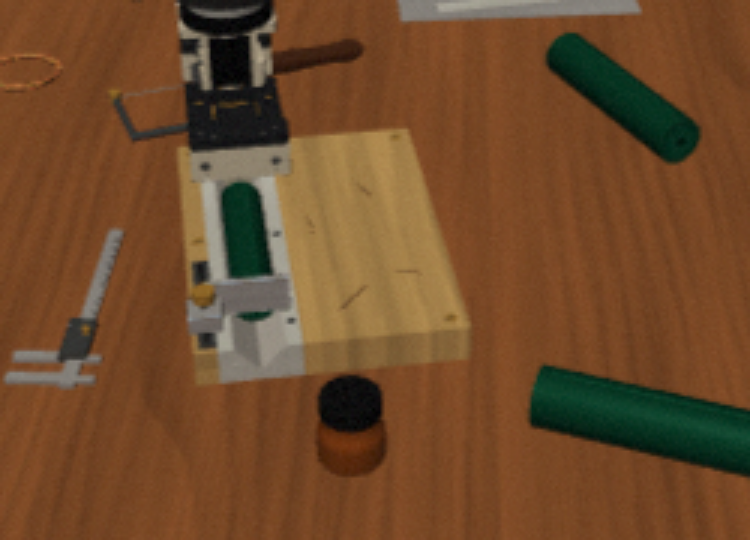

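Contact stalls the TCP at y = -88.3 with the force rising from 5.8 to 10.7 N. In the scene crop the bar's end (532,338) meets the plate and the plate has not moved. In the side view a green patch shows below the plate at (253,315). I'll check that it is the bar's end face seen through the V, then back off and look again.

```bash
python3 - <<'E'
from h import *
c,T=fixed('side')
f=lambda u,v:(u/3+150-.33,v/3+150-.33)
print(w2b(ray(c,T,[f(252,317)],22)).round(1).tolist(),w2b(ray(c,T,[f(252,317)],28)).round(1).tolist())
def st(l):
    s=bot.read_state(); f=np.array(s['contact_force']);fb=RB.T@f[:2]; print(l,round(s['t'],2),w2b(s['tcp_pos'])[0].round(1),fb.round(1),f[2].round(1)); return fb
bot.line_to(b2w(55,-84.5,33.5),8);bot.pause(.2); st('firm')
bot.line_to(b2w(55,-120,33.5),60); 
bot.line_to(b2w(55,-120,130),150)
bot.line_to(b2w(125,-20,230),200)
bot.pause(.3);s=bot.read_state(); im=bot.camera('wrist'); cv2.imwrite('pics/wrist8.png',im[:,:,::-1]); np.savez('w8.npz',p=s['tcp_pos'],q=s['eef_rot'])
im=bot.camera('scene'); cv2.imwrite('pics/scene8.png',cv2.resize(im[150:330,150:400,::-1],None,fx=3,fy=3))
st('e')
w=cv2.imread('pics/wrist8.png');cv2.imwrite('pics/w8c.png',cv2.resize(w[0:220,100:460],None,fx=2.2,fy=2.2,interpolation=cv2.INTER_CUBIC))
E
```

```text
[[55.7, 81.4, 22.0]] [[56.0, 89.5, 28.0]]
firm 19.65 [ 54.9 -88.2  34.2] [ -0.1 -23.8] -0.6
e 22.52 [124.8 -20.4 229.9] [-0.3  0.4] -0.7
```

View pics/w8c.png

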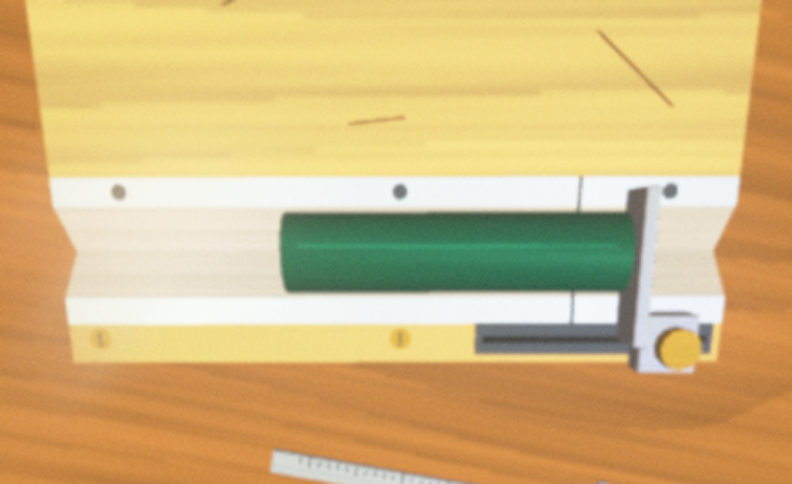

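View pics/scene8.png

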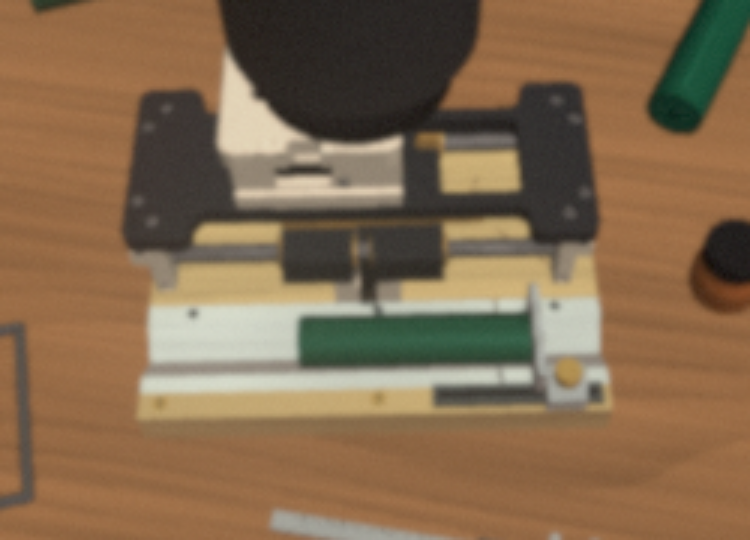

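The wrist view shows the bar seated in the V, its right end (632,250) flush against the plate with no gap. The stop's thumbscrew is still at scene crop (568,372), and the jar and saw frame are where they were. Handing in.

```bash
python3 - <<'E'
from h import *
print(bot.close_job()); print(bot.read_state()['t'])
E
```

```text
the job is handed in; nothing more can be done
None
the job is handed in; nothing more can be done
```

The green bar is in the V-block and home against the length stop, and I handed the job in just after 22.5 s, within the 51 s limit. I rolled it into the groove with both open fingers held parallel to it. I then slid it along the groove with the closed fingers on its -y end until it stopped.

- **Seated in the groove:** after the drop, the scene camera put the bar's axis at x ≈ 56, against 55 for the groove centre.
- **Home against the stop:** contact held the fingers at y = -88.3 mm, and a firmer push of 23.8 N (the stop slips above about 70 N) moved them only 0.1 mm. The last wrist view showed no gap at the plate after the fingers had backed off.
- **Nothing else disturbed:** the stop, the jar and the part of the saw in view had not moved in the last scene picture. The calipers were only partly in view and looked unmoved.
- **Where readings disagreed:** the views put the stop face between y ≈ 79 and 87 mm, and the side and scene views differed by 3–4 mm on the bar's position. I relied on the contact force to confirm it was home.

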